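Rivet the carrying handle onto a bird carrier's lid

ROBOT

A 6-joint arm with a two-finger parallel gripper is mounted at the origin on the work surface. World frame = base frame: x ahead of the robot, y to its left, z up, the work surface at z = 0. Lengths are in mm, angles in rad, forces in N, time in s.
With the tool pointing down it reaches from about 300 to 875 mm from the base axis. Payload 6.4 kg.
Tool frame: the origin (TCP) lies at the very end of the fingers, on their centre line; the grasp point (between the pads) lies ctrl.grip_point_offset behind it (ctrl.grip_point_offset is the distance from the TCP to the grasp point, in mm); z points along the fingers, y is the line along which they close (so a half turn about z gives the same grasp; the last joint's range is limited). The gripper opens to 85 mm and grips with 20 to 120 N. Pads are 22 mm wide; open, the fingers measure 114 mm over their backs; the gripper's body (76 mm by 85 mm) begins 54 mm behind the grasp point. The pads swing forward as they close: fully open they stand 13 mm farther back than shut.
Start: joints at [-1.328, 0.181, 1.607, -0, 1.354, -0.206], TCP at [249.501, -518.064, 231.288] pointing down, gripper open.
Joint ranges: [-2.99, 2.99], [-0.89, 2.07], [0.3, 2.58], [-1.14, 4.28], [0, 2.63], [-3.12, 3.12]. Speed limits (rad/s): [2.57, 2.57, 3.01, 3.14, 3.14, 3.14].

INTERFACE

Orientations are given as a unit quaternion [w, x, y, z].
In Python, from rig import ctrl gives the robot as it stands. The module is installed in compiled form; this text tells all that it offers.
- The arm moves only by the tool servo_tool, never from a script. Its arguments are lists of equal length, an entry for each row: "offset": the shift along the tool's x, y, z in parts of the range, where 1.0 means 750 mm, a list of three; "turn": the turn, a rotation vector about the tool's x, y, z in fractions of the full range, 1 being 4 rad, a list of three; "hand": the closure, from -1 (fully open) to 1 (shut). In form: {"offset": [[tx, ty, tz], ...], "turn": [[rx, ry, rz], ...], "hand": [hand, ...]}. A call has exactly 5 rows; each row is the pose to reach, as a shift and turn from the pose commanded when the call began, along the tool's axes at that moment; what a row does not reach only later rows make up. A row lasts 1/12 s, in which the tool goes at most 41.7 mm and 7.16 degrees, less where a joint would pass 70% of its speed; a pose out of reach is approached as far as the arm can. A shift or turn number past 1, either way, is cut back to 1. A call with a gripper value outside its range is refused whole. The fingers move at their own pace and stop on an object; "force" is the grip in N (left out, the last holds). Time passes only in rows, so rows that repeat a pose let the fingers close, or fill a call up. It gives the time, the measured TCP pose, the force, the opening and the grip force at its end, in the units of the state.
- ctrl.state(): the state, without advancing time (a new reading comes with each control period).
- ctrl.snapshot(name): name is "side" or "top"; returns a dict with "pixels" (480x640x3 uint8, red, green, blue), "depth" (480x640 float32, mm along the optical axis (not along the pixel's ray), 0 where there is no reading), "vfov" (degrees; the focal length in pixels is half the picture's height over the tangent of half this angle, whatever the lens; pixels are square), "cx", "cy" (the principal point, pixels), "world_to_cam" (4x4, takes a point from world to camera coordinates). Camera axes: x right, y down, z forward; pixel columns grow to the right and rows downward; lengths in mm; the calibration is good to about 2 mm. A picture is of the moment at which its call begins.
- ctrl.close_job(): hands the job in; it is judged then, once.
The state is a dict: "clock": time; "qpos": joint angles; "qd": joint speeds; "tau": joint torques, N m; "position": TCP position; "ee_rot": TCP orientation; "wrist_force": force on the tool from outside, world axes, zero at the start; "moment": the same for the moment, N m; "opening": opening from 0.0 (shut) to 1.0 (fully open); "grasp_force": force on a finger pad.
Only numpy, scipy, OpenCV 4.12 (cv2) and the standard library are available. Lean on these libraries where they do the work, as an engineer would, in place of code of your own. Each camera call takes 0.05 s, during which the arm holds its last target. There are 200 camera calls.

TASK

The carrying handle on the bird carrier's lid is still missing its second push rivet. Take the fresh rivet whose collar is the same size as the one already set and whose centre pin still stands up, seat it fully in the handle's empty hole with the pin still up, then press the pin down flush so that it locks, gently, because the thin lid gives and cracks if pressed hard. Let go, and leave the other things on the table as they are.

Things in the scene. Friction and masses are not known exactly. Their poses are not given: they have to be found in the camera images.
- carrier: Black slatted plastic bird carrier box, fixed to the table, 300 (x) x 200 (y) x 164 mm high; origin at the centre of its underside. Its rim is 17 mm wide all round, its top at 164 mm; the grey lid panel lies inside the rim.
- lid: Grey lid panel of the carrier, 262 x 162 x 5 mm, origin at the centre of its underside, 150 mm over the table, axes as the carrier's (z up); it carries the handle. The thin lid is springy: under load it sinks straight down by several mm (10 mm at most) and comes back. A load over 22 N on it cracks it.
- handle (a point): Top of the bare metal carrying handle, 40 mm over the lid's origin, above the lid's middle. The handle lies along the lid's x: a bar 12 mm thick, arched from x = -51 to +51 mm; at each end a flat foot 50 (x) x 36 (y) x 4 mm, centred at x = -75 and +75 mm, top 9 mm over the lid's origin. The foot at +75 has its rivet; the foot at -75 has the empty hole.
- hole (a point): Centre of the mouth of the empty hole, on top of the handle's bare foot, 159 mm over the table; vertical through hole of 11 mm diameter, 9 mm deep (4 mm foot and 5 mm panel), with free space below. It moves with the lid; x along the handle towards the set rivet. The nearest end of the arched bar is 24 mm from it, along +x.
- set_rivet (a point): Top centre of the rivet that is already set in the other foot, part of the lid: white collar of 20 mm diameter, 10 mm high, pin flush.
- rivet: Fresh push rivet, loose, white with a grey pin, about 23 g, upright in a rack hole. Origin on its axis at the collar's underside, z up; in the rack 32 mm over the table, 8 mm over the rack. Collar: 20 mm diameter, 0 to 10 mm (grip here). Shank 9.8 mm diameter down to -10 mm, then two rounded legs, 8.6 mm across, to -22 mm; they spread to 13 mm as the pin goes down and then fit no hole.
- pin_top (a point): Centre of the top of the rivet's centre pin, a grey round 10 mm cap; 17 mm over the rivet's origin when up, 10 mm (level with the collar's top) when flush.
- pin (a joint): How far the pin is pressed into the rivet, m: 0 to 0.001 as found, 0.007 flush (end stop). It has no spring; it sticks, slides only under about 9 N, and stays where it is left.
- rack: Plywood block, fixed, 44 (x) x 200 (y) x 24 mm high, origin at the centre of its underside; three upright blind holes of 11 mm diameter, 14 mm deep, at y = -75, 0, +75 mm on its middle line; one fastener stands in each, in any order.
- plug: Blanking plug in the rack, the wrong part: collar like the rivet's (20 x 10 mm) but plain on top with no pin. Origin at the collar's underside. Leave it.
- big_rivet: Larger rivet in the rack, the wrong part: collar 28 mm diameter, pin cap 14 mm. Origin at the collar's underside. Leave it.
- vial: Amber glass vial, 22 mm diameter, 42 mm high, on the far side of the rack; origin under its centre. Leave it.
- vial_b: Clear glass vial, 22 mm diameter, 42 mm high, on the far side of the rack; origin under its centre. Leave it.
- syringe: Capped syringe lying on the table on the near side of the rack, about 150 mm long, 26 mm wide, 18 mm high. Leave it.
- carton: Small cardboard carton, 45 x 80 x 35 mm, at the back of the table. Leave it.
- disinfectant: White plastic bottle, 60 mm diameter, 150 mm high, at the back of the table. Leave it.
- beaker: Clear plastic cup, 70 mm rim diameter, 80 mm high, at the back of the table. Leave it.

How it is judged (in metres and radians):
On the way, in this order (a step that is already met when the one before it is completed fails the run):
1. the fresh rivet is seated in the empty hole, its collar on the handle's foot, its pin still up (horizontal distance between rivet and hole below 0.003 m and z of rivet in the frame of lid between 0.007 and 0.0105 m and angle between the z axis of rivet and the z axis of lid, either way round below 0.1 rad and value of joint pin below 0.003 m), for 0.2 s.
2. the pin is pressed flush while the rivet is seated (horizontal distance between rivet and hole below 0.003 m and z of rivet in the frame of lid between 0.007 and 0.0105 m and angle between the z axis of rivet and the z axis of lid, either way round below 0.1 rad and value of joint pin above 0.0055 m), for 0.2 s.
At the end, for the whole second after the job is handed in: The fresh rivet is in the handle's empty hole, within 3 mm of its centre, its collar within 1.5 mm of the handle's foot and square to it (0.1 rad), its pin flush within 1.5 mm, released and at rest (all of step 2 and linear speed of rivet below 0.01 m/s and contact force between the fingers and rivet below 0.1 N); the robot touches nothing.
It fails at once if the lid is loaded with more than 22 N (contact force between anything else and lid above 22 N).
It fails at once if the plug or the big rivet is moved more than 10 mm (distance of any of plug, big_rivet from where it was at the start of the episode above 0.01 m).
It fails at once if a bystander is moved more than 25 mm (distance of any of vial, vial_b, syringe, carton, disinfectant, beaker from where it was at the start of the episode above 0.025 m).
It also fails if it takes over 58 s, if anything falls off the work surface, if the arm or the gripper's body presses on something with over 40 N, if the wrist force passes 120 N, or if a joint passes its speed limit or range.

## Working session

There is one attempt and no reset: what is moved stays moved. The work goes in short steps, Python scripts to look and compute and a tool call to move; the robot and the scene stay as the last step left them, time stands still between calls to the robot, and variables do not carry over. Pictures are saved under pics/ and viewed, at most 10 in all, crops included, and the job is handed in when it is done.

Besides the shell and the picture viewer there is one more tool, called after "Emit:" as name(argument=value, ...) on one line, values as JSON. servo_tool: Moves the arm, as the interface text tells. Its arguments: {"type":"object","properties":{"offset":{"type":"array","items":{"type":"array","items":{"type":"number"}}},"turn":{"type":"array","items":{"type":"array","items":{"type":"number"}}},"hand":{"type":"array","items":{"type":"number"}},"force":{"type":"number"}},"required":["offset","turn","hand"]}

```bash
mkdir -p pics; cat > h.py <<'E'
import numpy as np, cv2
from rig import ctrl
def snap(n):
    s=ctrl.snapshot(n); s['f']=240/np.tan(np.radians(s['vfov'])/2); s['inv']=np.linalg.inv(s['world_to_cam']); return s
def on_plane(s,u,v,z):
    d=s['inv'][:3,:3]@np.array([(u-s['cx'])/s['f'],(v-s['cy'])/s['f'],1]); o=s['inv'][:3,3]
    return o+d*(z-o[2])/d[2]
def proj(s,p):
    q=s['world_to_cam'][:3,:3]@np.array(p)+s['world_to_cam'][:3,3]; return s['f']*q[0]/q[2]+s['cx'],s['f']*q[1]/q[2]+s['cy']
def cloud(s):
    v,u=np.mgrid[:480,:640]; d=s['depth']
    c=np.stack([(u-s['cx'])/s['f']*d,(v-s['cy'])/s['f']*d,d],-1)
    return c@s['inv'][:3,:3].T+s['inv'][:3,3]
def save(s,name): cv2.imwrite('pics/'+name,s['pixels'][:,:,::-1])
E
python3 - <<'E'
from h import *
for n in('top','side'):
    s=snap(n); save(s,n+'1.png'); np.savez(n+'1.npz',**s); print(n,s['f'],s['inv'].round(2))
st=ctrl.state(); print(st, ctrl.grip_point_offset)
E
```

```text
top 463.81564961864 [[ 1.00000e-02 -9.90000e-01  1.60000e-01  4.20570e+02]
 [-1.00000e+00 -1.00000e-02 -1.00000e-02  9.10000e+01]
 [ 1.00000e-02 -1.60000e-01 -9.90000e-01  1.01692e+03]
 [ 0.00000e+00  0.00000e+00  0.00000e+00  1.00000e+00]]
side 577.7138592206201 [[-9.1000e-01 -2.3000e-01  3.5000e-01  1.9734e+02]
 [-4.2000e-01  5.5000e-01 -7.2000e-01  8.3000e+02]
 [-2.0000e-02 -8.0000e-01 -6.0000e-01  7.6492e+02]
 [ 0.0000e+00  0.0000e+00  0.0000e+00  1.0000e+00]]
{'clock': 0.1, 'qpos': array([-1.32830535e+00,  1.81482811e-01,  1.60786384e+00, -6.47375705e-06,
        1.35382660e+00, -2.06273779e-01]), 'qd': array([ 1.36702726e-03, -1.91909395e-03, -2.08540773e-03, -9.71344580e-05,
        6.41203990e-04,  7.33354980e-04]), 'tau': array([ 9.32071234e-04, -4.45876658e+01, -3.52237737e+01, -2.30598926e-04,
        4.13883230e-03,  3.71470321e-06]), 'position': array([ 249.37418463, -517.57230918,  230.48656513]), 'ee_rot': array([-7.90112648e-04,  9.74931256e-01,  2.22504878e-01, -1.74703520e-05]), 'wrist_force': array([-0.37128104,  0.95330683,  0.63051277]), 'moment': array([-0.08258311, -0.04727695, -0.00814765]), 'grasp_force': 0.0, 'opening': 1.0001509501196466} 18.700000000000003
```

View pics/top1.png

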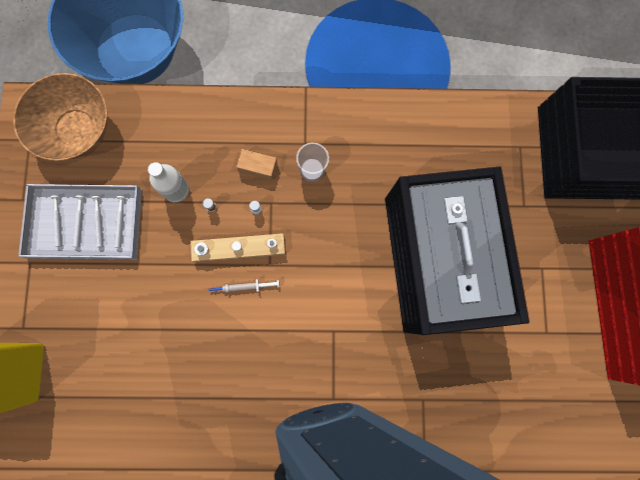

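View pics/side1.png

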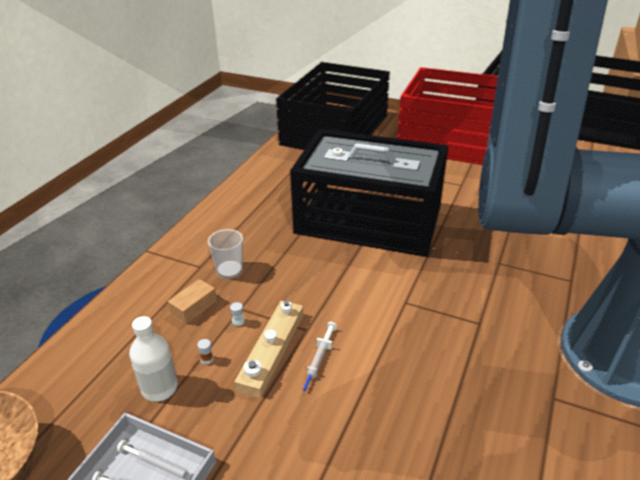

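The top view shows the rack with three fasteners at about (201,249), (237,246) and (272,243). The set rivet is at (457,209) and the empty hole at (468,288). I'll zoom in to identify each fastener and measure positions.

```bash
python3 - <<'E'
from h import *
T=dict(np.load('top1.npz')); S=dict(np.load('side1.npz'))
a=cv2.resize(T['pixels'][225:270,185:290],None,fx=6,fy=6,interpolation=2)[:,:,::-1]
b=cv2.resize(S['pixels'][295:385,230:310],None,fx=5,fy=5,interpolation=2)[:,:,::-1]
c=cv2.resize(T['pixels'][190:310,440:490],None,fx=4,fy=4,interpolation=2)[:,:,::-1]
W=np.zeros((600,800,3),np.uint8); W[:270,:630]=a; W[:480,-200:]=c[:480]; 
b=cv2.resize(b,None,fx=.7,fy=.7); W[280:280+b.shape[0],:b.shape[1]]=b
cv2.imwrite('pics/z.png',W)
# white blobs in top
def blobs(s,box,fn,zs,name):
    u0,v0,u1,v1=box; p=s['pixels'][v0:v1,u0:u1].astype(int); m=fn(p).astype(np.uint8)
    n,l,st,ce=cv2.connectedComponentsWithStats(m)
    for i in range(1,n):
        if st[i,4]>=6:
            u,v=ce[i]+[u0,v0]; print(name,(u.round(1),v.round(1)),st[i,2:5],[on_plane(s,u,v,z).round(1)[:2] for z in zs])
wh=lambda p:(p.min(-1)>130)&(p.max(-1)-p.min(-1)<35)
blobs(T,(190,232,288,262),wh,(42,),'top rack')
blobs(S,(235,295,308,385),wh,(42,),'side rack')
blobs(T,(195,190,270,220),wh,(42,),'vials')
dk=lambda p:p.max(-1)<70
blobs(T,(455,272,482,304),dk,(159,),'hole top')
blobs(S,(385,150,425,175),dk,(159,),'hole side')
lid=lambda p:(p.min(-1)>95)&(p.max(-1)-p.min(-1)<30)
m=lid(T['pixels'][165:335,395:525].astype(int)).astype(np.uint8)
c=max(cv2.findContours(m,0,2)[0],key=cv2.contourArea); bx=cv2.boxPoints(cv2.minAreaRect(c))+[395,165]
P=np.array([on_plane(T,u,v,155)[:2] for u,v in bx]); print(P.round(1),np.linalg.norm(np.diff(P,axis=0),axis=1),P.mean(0))
foot=lambda p:p.min(-1)>165
blobs(T,(440,190,490,310),foot,(159,169),'feet')
C=cloud(T)
for u,v in((201,249),(237,246),(272,243),(457,209),(468,280),(255,207),(209,204),(465,240)): print(u,v,C[v,u].round(1))
E
```

```text
top rack (np.float64(271.3), np.float64(242.8)) [10  9 69] [array([573.7, 160.9])]
top rack (np.float64(236.2), np.float64(245.7)) [ 9 10 71] [array([566.6, 235.2])]
top rack (np.float64(200.6), np.float64(248.4)) [ 14  14 137] [array([559.9, 310. ])]
side rack (np.float64(237.8), np.float64(306.7)) [ 8 11 66] [array([651.2, 199.8])]
side rack (np.float64(286.0), np.float64(307.1)) [11 13 95] [array([570.7, 166.1])]
side rack (np.float64(238.5), np.float64(319.9)) [ 9 11 76] [array([632.9, 228.3])]
side rack (np.float64(270.0), np.float64(335.5)) [ 12  15 128] [array([564.4, 239.1])]
side rack (np.float64(252.1), np.float64(367.7)) [ 17  17 217] [array([557.4, 313.2])]
vials (np.float64(207.4), np.float64(203.0)) [10  9 77] [array([658.8, 300.1])]
vials (np.float64(254.0), np.float64(205.6)) [11 13 90] [array([654.3, 200. ])]
hole top (np.float64(468.0), np.float64(287.6)) [ 5  5 17] [array([ 475.6, -213.5])]
[[ 667.4 -110.3]
 [ 695.  -277.5]
 [ 430.2 -300.8]
 [ 405.8 -141.3]] [169.4439441  265.79508981 161.40493887] [ 549.57311092 -207.4853113 ]
feet (np.float64(459.2), np.float64(220.7)) [ 29  69 652] [array([ 601.9, -202.4]), array([ 599.8, -199. ])]
feet (np.float64(468.6), np.float64(288.4)) [ 23  29 454] [array([ 474.2, -214.5]), array([ 473.6, -211. ])]
201 249 [557.6 307.5  49.8]
237 246 [565.6 233.   44.8]
272 243 [572.3 159.   48.3]
457 209 [ 621.6 -194.9  171.7]
468 280 [ 489.7 -214.2  158.7]
255 207 [650.7 197.5  44.2]
209 204 [657.  297.1  40. ]
465 240 [ 560.4 -202.3  186.1]
```

View pics/z.png

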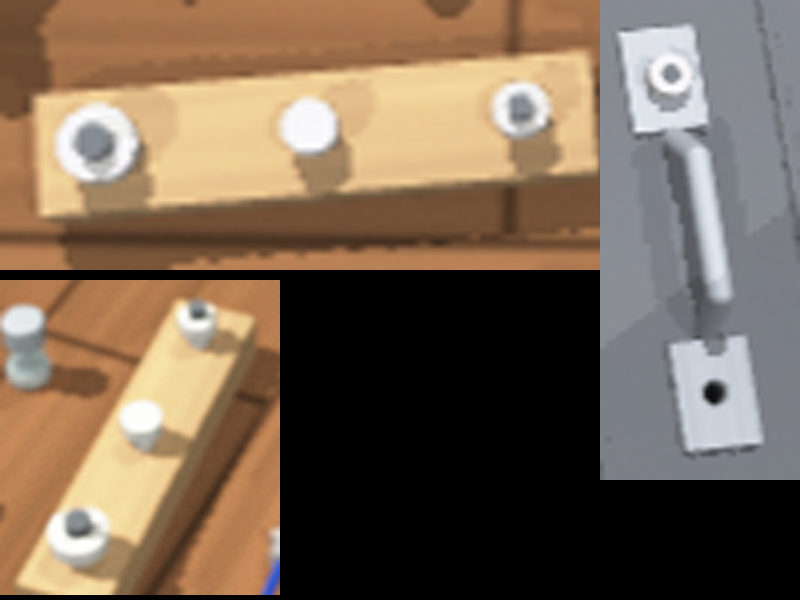

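The rivet is the right-hand fastener at top (271,243), with a small collar and a grey cap standing up. The plug is in the middle and the big rivet is on the left. Next I'll refine the positions by combining both views.

```bash
cat >> h.py <<'E'
def blob(s,uv,r,fn,scale=8):
    u0,v0=int(uv[0])-r,int(uv[1])-r
    p=cv2.resize(s['pixels'][v0:v0+2*r+1,u0:u0+2*r+1],None,fx=scale,fy=scale,interpolation=cv2.INTER_CUBIC).astype(int)
    n,l,st,ce=cv2.connectedComponentsWithStats(fn(p).astype(np.uint8))
    i=min((i for i in range(1,n) if st[i,4]>2*scale**2),key=lambda i:np.hypot(*(ce[i]-r*scale-scale/2)))
    c=(ce[i]+.5)/scale-.5; return c+[u0,v0],st[i,2:]/scale
def tri(obs):
    A=[];b=[]
    for s,(u,v) in obs:
        d=s['inv'][:3,:3]@np.array([(u-s['cx'])/s['f'],(v-s['cy'])/s['f'],1]); d/=np.linalg.norm(d)
        M=np.eye(3)-np.outer(d,d); A.append(M); b.append(M@s['inv'][:3,3])
    A=np.vstack(A);b=np.hstack(b); x=np.linalg.lstsq(A,b,rcond=None)[0]; return x,np.linalg.norm(A@x-b)
E
python3 - <<'E'
from h import *
T=dict(np.load('top1.npz')); S=dict(np.load('side1.npz'))
gray=lambda p:(p.max(-1)<150)&(p.max(-1)-p.min(-1)<28)
dk=lambda p:p.max(-1)<85
for nm,a,b,fn,z,r in(('cap',(272,243),(287,304),gray,49,5),('bigcap',(201,249),(252,365),gray,50,6),('setcap',(457.5,208.5),(338,152),gray,169,4),('hole',(468,287.6),(405,163),dk,159,5)):
    o=[]
    for s,uv in((T,a),(S,b)):
        try:
            c,w=blob(s,uv,r,fn); o.append((s,c)); print(nm,c.round(1),w.round(1),on_plane(s,*c,z).round(1))
        except Exception as e: print(nm,'none',e)
    if len(o)==2: x,e=tri(o); print('  tri',x.round(1),round(e,1))
E
```

```text
cap [271.3 243.1] [ 3.4  3.9 72.6] [571.9 160.3  49. ]
cap [286.1 303.5] [  4.2   4.9 117.8] [571. 164.  49.]
  tri [572.7 160.6  45.4] 0.3
bigcap [200.5 248.7] [  5.5   5.5 182.8] [558.2 308.4  50. ]
bigcap [252.2 364.9] [  7.4   6.8 296.1] [556.2 313.8  50. ]
  tri [559.  309.7  44.3] 0.1
setcap [457.3 208. ] [ 3.4  3.8 65.2] [ 624.2 -196.5  169. ]
setcap none min() iterable argument is empty
hole [468.  287.8] [  4.8   5.4 153.4] [ 475.3 -213.5  159. ]
hole none min() iterable argument is empty
```

The manual's scale: shifts go in shares of 750 mm and turns go in shares of 4 rad. Converting my numbers, 15.6 cm / 75 = 0.208, -12.5 cm / 75 = -0.1667, 0.335 rad / 4 = 0.0838.

Emit:
servo_tool(offset=[[0.0413,-0.0333,0],[0.0827,-0.0667,0],[0.1253,-0.1,0],[0.1667,-0.1333,0],[0.208,-0.1667,0]], turn=[[0,0,0.021],[0,0,0.042],[0,0,0.0628],[0,0,0.0838],[0,0,0.0838]], hand=[0,0,0,0,0])

```text
clock: 0.52
position: [336.0, -335.8, 230.8]
ee_rot: [-0.0, 0.999, 0.054, -0.0]
wrist_force: [1.3, -0.8, 0.6]
opening: 0.505
grasp_force: 0.0
```

Scaled: -15.6 cm / 75 = -0.208, -12.5 cm / 75 = -0.1667.

Emit:
servo_tool(offset=[[0.026,-0.0416,0],[0.052,-0.0832,0],[0.0779,-0.1248,0],[0.104,-0.1667,0],[0.1297,-0.208,0]], turn=[[0,0,0],[0,0,0],[0,0,0],[0,0,0],[0,0,0]], hand=[0,0,0,0,0])

```text
clock: 0.93
position: [415.0, -169.8, 231.1]
ee_rot: [-0.0, 0.998, 0.057, -0.0]
wrist_force: [1.4, 0.6, -0.2]
opening: 0.499
grasp_force: 0.0
```

Scaled: -15.6 cm / 75 = -0.208, -12.5 cm / 75 = -0.1667.

Emit:
servo_tool(offset=[[0.026,-0.0416,0],[0.052,-0.0832,0],[0.0779,-0.1248,0],[0.104,-0.1667,0],[0.1297,-0.208,0]], turn=[[0,0,0],[0,0,0],[0,0,0],[0,0,0],[0,0,0]], hand=[0,0,0,0,0])

```text
clock: 1.35
position: [493.9, -3.7, 231.1]
ee_rot: [-0.0, 0.998, 0.057, -0.0]
wrist_force: [0.8, -0.5, 0.4]
opening: 0.503
grasp_force: 0.0
```

Scaled: -15.47 cm / 75 = -0.2063, -12.4 cm / 75 = -0.1653.

Emit:
servo_tool(offset=[[0.0257,-0.0413,0.0067],[0.0515,-0.0827,0.0133],[0.0773,-0.124,0.0267],[0.1031,-0.1653,0.04],[0.1288,-0.2063,0.0533]], turn=[[0,0,0],[0,0,0],[0,0,0],[0,0,0],[0,0,0]], hand=[0,0,0,0,0])

```text
clock: 1.77
position: [572.3, 160.9, 190.5]
ee_rot: [0.0, 0.998, 0.057, -0.0]
wrist_force: [1.2, -1.3, 0.7]
opening: 0.502
grasp_force: 0.0
```

Scaled: 12 cm / 75 = 0.16, 9 cm / 75 = 0.12.

Emit:
servo_tool(offset=[[0,0,0.04],[0,0,0.08],[0,0,0.12],[0,0,0.16],[0,0,0.16]], turn=[[0,0,0],[0,0,0],[0,0,0],[0,0,0],[0,0,0]], hand=[0,0,0,0,0])

```text
clock: 2.18
position: [566.7, 158.7, 64.3]
ee_rot: [0.0, 0.998, 0.057, -0.006]
wrist_force: [-1.8, -0.1, -1.0]
opening: 0.497
grasp_force: 0.0
```

```bash
python3 - <<'E'
from h import *
T=snap('top');S=snap('side');st=ctrl.state();print(st['position'],st['ee_rot'],st['opening'])
print(proj(T,st['position']),proj(S,st['position']))
a=cv2.resize(T['pixels'][190:290,215:325],None,fx=3.6,fy=3.6,interpolation=2)
b=cv2.resize(S['pixels'][240:350,230:340],None,fx=3.6,fy=3.6,interpolation=2)
W=np.zeros((400,800,3),np.uint8);W[:a.shape[0],:a.shape[1]]=a;W[:b.shape[0],400:400+b.shape[1]]=b
cv2.imwrite('pics/g1.png',W[:,:,::-1])
E
```

```text
[570.98758218 158.91031665  70.33638923] [ 1.64826878e-05  9.98380087e-01  5.68700169e-02 -1.73269641e-03] 0.5034349216674616
(np.float64(271.30189602184123), np.float64(241.9713033787142)) (np.float64(286.84285256049833), np.float64(292.9350427935681))
```

View pics/g1.png

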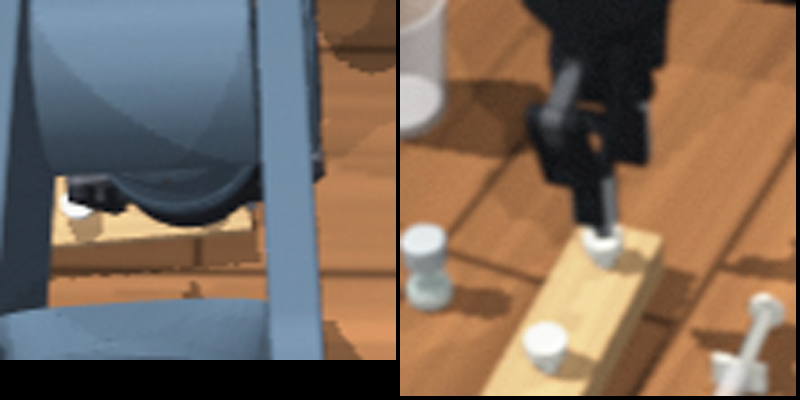

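Scaled: 3.75 cm / 75 = 0.05, 3 cm / 75 = 0.04.

Emit:
servo_tool(offset=[[0,0,0.0133],[0,0,0.0267],[0,0,0.04],[0,0,0.05],[0,0,0.05]], turn=[[0,0,0],[0,0,0],[0,0,0],[0,0,0],[0,0,0]], hand=[0,0,0,0,0])

```text
clock: 2.7
position: [570.8, 158.8, 32.0]
ee_rot: [0.0, 0.998, 0.057, -0.001]
wrist_force: [-0.7, 0.0, -0.2]
opening: 0.499
grasp_force: 0.0
```

Emit:
servo_tool(offset=[[0,0,0],[0,0,0],[0,0,0],[0,0,0],[0,0,0]], turn=[[0,0,0],[0,0,0],[0,0,0],[0,0,0],[0,0,0]], hand=[0,0,0.1,0.2,0.3], force=25)

```text
clock: 3.12
position: [572.5, 159.0, 34.2]
ee_rot: [-0.0, 0.998, 0.057, 0.0]
wrist_force: [0.2, 0.1, 0.4]
opening: 0.356
grasp_force: 0.0
```

Emit:
servo_tool(offset=[[0,0,0],[0,0,0],[0,0,0],[0,0,0],[0,0,0]], turn=[[0,0,0],[0,0,0],[0,0,0],[0,0,0],[0,0,0]], hand=[0.4,0.5,0.6,0.7,0.8], force=25)

```text
clock: 3.53
position: [572.4, 159.6, 34.2]
ee_rot: [-0.0, 0.998, 0.057, 0.0]
wrist_force: [-0.8, 3.6, 3.3]
opening: 0.215
grasp_force: 24.6
```

```bash
python3 - <<'E'
from h import *
S=snap('side');st=ctrl.state();print(st['position'],st['ee_rot'],st['opening'],st['grasp_force'],st['wrist_force'])
cv2.imwrite('pics/g2.png',cv2.resize(S['pixels'][230:350,230:340],None,fx=5,fy=5,interpolation=2)[:,:,::-1])
E
```

```text
[572.34280255 159.55658207  34.13306666] [-3.84139108e-04  9.98380703e-01  5.68833928e-02  3.21060391e-04] 0.21430721841574274 24.64759737253189 [0.28879742 4.67944864 3.47747243]
```

View pics/g2.png

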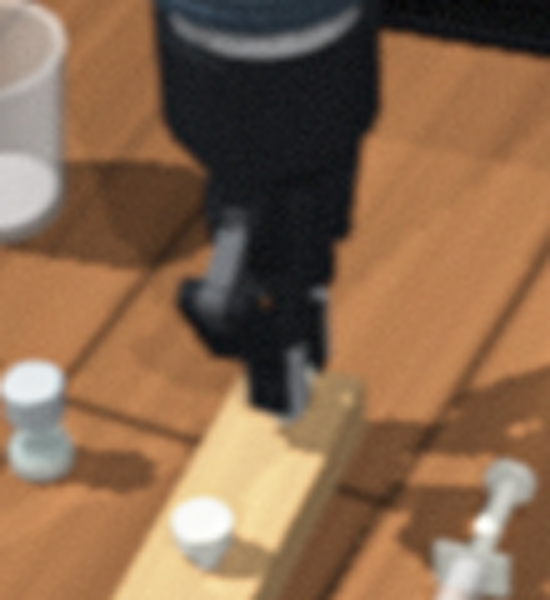

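The fingers have closed on the collar (opening 0.21, about 25 N of grip), hiding the rivet in the side view. Now I'll lift.

Scaled: -4.2 cm / 75 = -0.056, -3.2 cm / 75 = -0.0427.

Emit:
servo_tool(offset=[[0,0,-0.0067],[0,0,-0.016],[0,0,-0.0293],[0,0,-0.0427],[0,0,-0.056]], turn=[[0,0,0],[0,0,0],[0,0,0],[0,0,0],[0,0,0]], hand=[0.8,0.8,0.8,0.8,0.8])

```text
clock: 4.0
position: [572.5, 158.6, 77.2]
ee_rot: [0.0, 0.998, 0.057, 0.0]
wrist_force: [-0.0, 0.9, -0.6]
opening: 0.215
grasp_force: 24.5
```

Scaled: -15.5 cm / 75 = -0.2067, -14 cm / 75 = -0.1867.

Emit:
servo_tool(offset=[[0,0,-0.0333],[0,0,-0.08],[0,0,-0.1333],[0,0,-0.1867],[0,0,-0.2067]], turn=[[0,0,0],[0,0,0],[0,0,0],[0,0,0],[0,0,0]], hand=[0.8,0.8,0.8,0.8,0.8])

```text
clock: 4.42
position: [574.9, 159.0, 239.0]
ee_rot: [0.0, 0.998, 0.057, 0.005]
wrist_force: [1.0, -0.0, 0.9]
opening: 0.218
grasp_force: 24.5
```

Emit:
servo_tool(offset=[[0,0,0],[0,0,0],[0,0,0],[0,0,0],[0,0,0]], turn=[[0,0,0],[0,0,0],[0,0,0],[0,0,0],[0,0,0]], hand=[0.8,0.8,0.8,0.8,0.8])

```text
clock: 4.83
position: [571.1, 158.8, 228.8]
ee_rot: [0.0, 0.998, 0.057, -0.002]
wrist_force: [0.0, 0.3, -0.7]
opening: 0.215
grasp_force: 24.5
```

```bash
python3 - <<'E'
from h import *
S=snap('side');T=snap('top');st=ctrl.state();p=st['position'];print(p,st['ee_rot'],st['opening'],st['grasp_force'],st['wrist_force'])
u,v=map(int,proj(S,p));print(u,v,proj(T,p))
cv2.imwrite('pics/g3.png',cv2.resize(S['pixels'][max(v-50,0):v+40,u-45:u+45],None,fx=6,fy=6,interpolation=2)[:,:,::-1])
E
```

```text
[571.48203551 158.88839189 229.34259679] [ 3.64385591e-05  9.98382328e-01  5.68429229e-02 -1.26817977e-03] 0.21546887629983263 24.530697762966156 [-0.64889549  0.38913476  0.38647014]
281 219 (np.float64(265.0443949147592), np.float64(227.15811351363863))
```

View pics/g3.png

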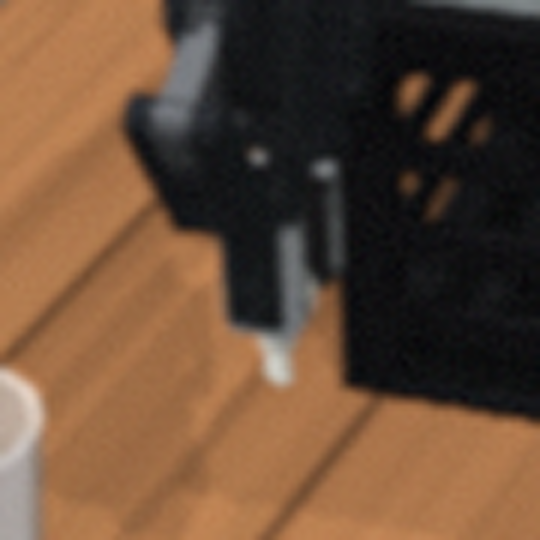

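The rivet is held upright, its shank showing below the fingertips near crop (275,360). Now I'll carry it to above the hole.

Scaled: 17.6 cm / 75 = 0.2347, 13.8 cm / 75 = 0.184.

Emit:
servo_tool(offset=[[-0.012,0.032,0],[-0.032,0.0827,0],[-0.052,0.1333,0],[-0.0707,0.184,0],[-0.0907,0.2347,0]], turn=[[0,0,0],[0,0,0],[0,0,0],[0,0,0],[0,0,0]], hand=[0.8,0.8,0.8,0.8,0.8])

```text
clock: 5.35
position: [523.7, -24.9, 230.2]
ee_rot: [-0.0, 0.998, 0.057, -0.0]
wrist_force: [0.0, 0.1, 0.9]
opening: 0.209
grasp_force: 24.5
```

Scaled: 16.6 cm / 75 = 0.2213, 14.5 cm / 75 = 0.1933.

Emit:
servo_tool(offset=[[-0.02,0.0507,0],[-0.0387,0.1013,0],[-0.0587,0.152,0],[-0.0747,0.1933,0],[-0.0853,0.2213,0]], turn=[[0,0,0],[0,0,0],[0,0,0],[0,0,0],[0,0,0]], hand=[0.8,0.8,0.8,0.8,0.8])

```text
clock: 5.77
position: [478.6, -198.7, 230.4]
ee_rot: [0.0, 0.998, 0.056, -0.0]
wrist_force: [0.8, 0.8, -0.4]
opening: 0.211
grasp_force: 24.5
```

Emit:
servo_tool(offset=[[-0.0053,0.0133,0],[-0.0089,0.0239,0],[-0.0089,0.0239,0],[-0.0089,0.0239,0],[-0.0089,0.0239,0]], turn=[[0,0,0],[0,0,0],[0,0,0],[0,0,0],[0,0,0]], hand=[0.8,0.8,0.8,0.8,0.8])

```text
clock: 6.18
position: [475.6, -213.0, 230.6]
ee_rot: [-0.0, 0.998, 0.058, -0.0]
wrist_force: [0.4, 0.6, -0.3]
opening: 0.215
grasp_force: 24.5
```

```bash
python3 - <<'E'
from h import *
for i in range(6): st=ctrl.state(); S=snap('side')
T=snap('top');st=ctrl.state();p=st['position'];print(p,st['ee_rot'],st['opening'],st['grasp_force'],st['wrist_force'])
print(proj(S,p),proj(S,[475.3,-213.5,159]),proj(T,p))
u,v=map(int,proj(S,[475.3,-213.5,180]))
np.savez('s3.npz',**S)
cv2.imwrite('pics/g4.png',cv2.resize(S['pixels'][v-40:v+50,u-60:u+60],None,fx=6,fy=6,interpolation=2)[:,:,::-1]); print(u-60,v-40)
E
```

```text
[ 475.39413939 -213.88590529  230.87341843] [3.03378916e-05 9.98359266e-01 5.72605410e-02 7.05103625e-05] 0.21277586474879479 24.5404252409935 [-0.09649463 -0.65678859 -0.29778181]
(np.float64(407.9016175495632), np.float64(132.52672783585885)) (np.float64(405.21618405721085), np.float64(163.73000900667842)) (np.float64(483.07368921442776), np.float64(285.1840041403663))
345 114
```

View pics/g4.png

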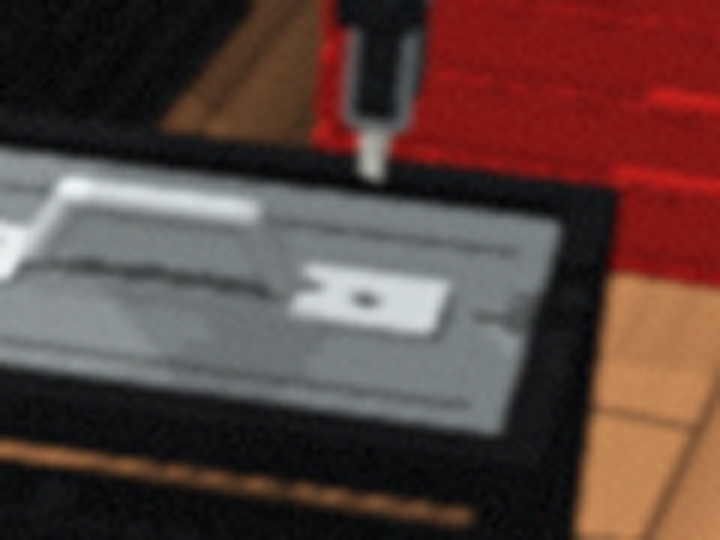

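The shank hangs vertically at crop (372,182), about 1 mm left of the line through the hole at crop (366,299). I'll lower to just above the hole and measure again.

Scaled: 4.2 cm / 75 = 0.056, 4 cm / 75 = 0.0533.

Emit:
servo_tool(offset=[[0,0,0.0133],[0,0,0.0293],[0,0,0.044],[0,0,0.0533],[0,0,0.056]], turn=[[0,0,0],[0,0,0],[0,0,0],[0,0,0],[0,0,0]], hand=[0.8,0.8,0.8,0.8,0.8])

```text
clock: 6.95
position: [474.0, -213.5, 186.2]
ee_rot: [-0.001, 0.998, 0.057, -0.002]
wrist_force: [-0.1, 0.2, -0.4]
opening: 0.213
grasp_force: 24.5
```

```bash
python3 - <<'E'
from h import *
I=[]
for i in range(10):
    S=snap('side')
    if i>3: I.append(S['pixels'].astype(float))
p=ctrl.state()['position'];print(p,proj(S,p),proj(S,p-[0,0,25]))
S['pixels']=np.mean(I,0).astype(np.uint8); np.savez('s4.npz',**S)
A=dict(np.load('s3.npz'))['pixels']
f=lambda a:cv2.resize(a[120:180,375:435],None,fx=6.6,fy=6.6,interpolation=2)
cv2.imwrite('pics/g5.png',np.hstack([f(A),f(S['pixels'])])[:,:,::-1])
E
```

```text
[ 475.40269592 -214.46641219  189.20353995] (np.float64(406.40827713424005), np.float64(150.71028444115439)) (np.float64(405.4946861442928), np.float64(161.33180565286045))
```

View pics/g5.png

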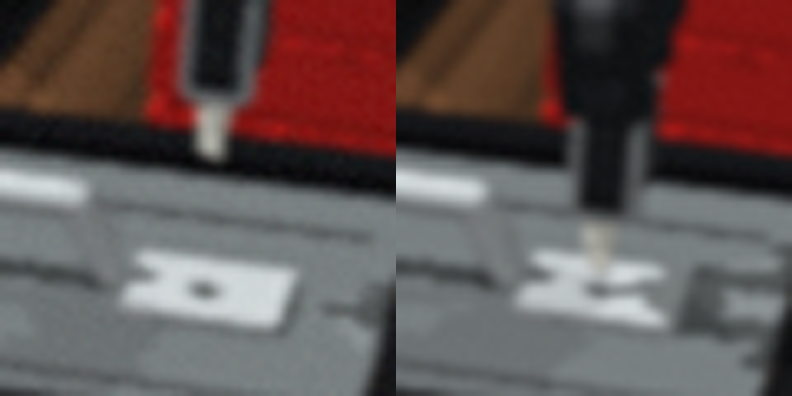

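The shank's lower end is at right crop (598,275) and the hole at about (603,290), so the rivet still has to go roughly 1.5 mm to image right. I'll measure that at sub-pixel level.

```bash
python3 - <<'E'
from h import *
S=dict(np.load('s4.npz'))
for n in('side1.npz','s3.npz'):
    A=dict(np.load(n)); g=A['pixels'].astype(float).mean(-1)
    w=np.clip(165-g[159:168,399:413],0,None); v,u=np.mgrid[159:168,399:413]
    # hole: pixels inside foot
    print(n); print(g[160:168,400:412].astype(int))
    m=w*(np.hypot((u-406)/4,(v-163.8)/2.6)<1); print((m*u).sum()/m.sum(),(m*v).sum()/m.sum())
g=S['pixels'].astype(float); 
for v in range(150,166):
    r=g[v,398:414]; print(v,r.mean(-1).astype(int))
hx=on_plane(A,406,163.8,159);print(hx)
for du in((1,0),(0,1)): print(on_plane(A,406+du[0],163.8+du[1],159)-hx)
E
```

```text
side1.npz
[[208 208 209 211 210 208 206 203 200 197 195 191]
 [209 212 210 208 206 206 206 210 212 214 213 209]
 [210 210 206 193 178 175 178 194 207 214 212 211]
 [213 210 202 178 147 125 130 159 185 206 210 212]
 [213 213 206 187 154 128 122 147 178 201 210 213]
 [211 213 212 205 193 181 174 185 200 210 211 213]
 [198 200 203 204 206 206 206 207 211 212 213 212]
 [158 162 171 176 187 190 196 200 200 201 205 207]]
405.46451612903223 163.5258064516129
s3.npz
[[210 212 211 213 208 209 206 201 200 198 195 191]
 [209 213 211 208 207 206 205 211 212 212 212 210]
 [211 212 208 195 180 175 178 194 205 212 213 212]
 [214 213 203 178 147 126 132 161 186 203 212 214]
 [215 213 205 187 153 127 122 145 180 202 213 213]
 [212 213 212 205 194 180 176 187 200 209 213 212]
 [198 200 203 207 207 207 205 208 209 213 214 213]
 [156 162 172 179 182 192 198 199 201 203 204 207]]
405.44967532467535 163.54707792207793
150 [119 119 116 102  73  38  22  18  19  18  29  54  79  96 111 123]
151 [102 103 101  95  79  55  43  39  35  31  38  58  83  98 112 123]
152 [104  99  98  98  95  89  81  73  67  62  63  
[... 349 characters left out ...]
122 124 125 125 125]
158 [181 176 169 163 161 164 166 167 159 143 132 129 125 126 126 126]
159 [200 200 199 198 198 192 181 174 170 163 161 158 154 150 147 142]
160 [180 191 200 206 206 202 190 179 176 185 196 200 197 194 187 179]
161 [147 174 191 197 198 198 191 181 180 194 210 214 213 205 197 191]
162 [158 181 192 193 188 179 170 163 168 187 200 201 194 178 160 154]
163 [186 194 196 194 185 162 134 122 130 149 156 154 149 139 128 122]
164 [196 196 195 194 188 169 142 122 123 139 149 152 152 151 138 125]
165 [192 193 193 194 192 187 178 170 172 185 195 198 199 192 167 136]
[ 473.70135782 -213.84348601  159.        ]
[-1.92645677 -0.80012153  0.        ]
[-1.25573835  4.04351055  0.        ]
```

The side view gives a hole centre that agrees with the top view within 1 mm, and the rivet is within about 1 mm of it. I'll shift 0.6 mm in -x and lower gently while watching the force.

Scaled: 0.8 cm / 75 = 0.0107, 0.7 cm / 75 = 0.0093.

Emit:
servo_tool(offset=[[-0.0008,0,0.0013],[-0.0008,0,0.004],[-0.0008,0,0.0067],[-0.0008,0,0.0093],[-0.0008,0,0.0107]], turn=[[0,0,0],[0,0,0],[0,0,0],[0,0,0],[0,0,0]], hand=[0.8,0.8,0.8,0.8,0.8])

```text
clock: 7.87
position: [474.4, -214.2, 180.3]
ee_rot: [-0.0, 0.998, 0.057, -0.0]
wrist_force: [0.0, 0.4, -0.1]
opening: 0.209
grasp_force: 24.5
```

Scaled: 0.4 cm / 75 = 0.0053, 0.32 cm / 75 = 0.0043.

Emit:
servo_tool(offset=[[0,0,0.0011],[0,0,0.0021],[0,0,0.0032],[0,0,0.0043],[0,0,0.0053]], turn=[[0,0,0],[0,0,0],[0,0,0],[0,0,0],[0,0,0]], hand=[0.8,0.8,0.8,0.8,0.8])

```text
clock: 8.28
position: [474.6, -214.4, 176.8]
ee_rot: [0.0, 0.998, 0.057, 0.0]
wrist_force: [0.3, -0.5, -0.4]
opening: 0.214
grasp_force: 24.5
```

Scaled: 0.4 cm / 75 = 0.0053, 0.32 cm / 75 = 0.0043.

Emit:
servo_tool(offset=[[0,0,0.0011],[0,0,0.0021],[0,0,0.0032],[0,0,0.0043],[0,0,0.0053]], turn=[[0,0,0],[0,0,0],[0,0,0],[0,0,0],[0,0,0]], hand=[0.8,0.8,0.8,0.8,0.8])

```text
clock: 8.7
position: [474.6, -214.4, 172.7]
ee_rot: [-0.0, 0.998, 0.057, -0.0]
wrist_force: [-0.3, -0.7, 0.5]
opening: 0.219
grasp_force: 24.6
```

Scaled: 0.4 cm / 75 = 0.0053, 0.32 cm / 75 = 0.0043.

Emit:
servo_tool(offset=[[0,0,0.0011],[0,0,0.0021],[0,0,0.0032],[0,0,0.0043],[0,0,0.0053]], turn=[[0,0,0],[0,0,0],[0,0,0],[0,0,0],[0,0,0]], hand=[0.8,0.8,0.8,0.8,0.8])

```text
clock: 9.12
position: [474.7, -214.4, 169.0]
ee_rot: [0.0, 0.998, 0.057, 0.0]
wrist_force: [-1.4, 0.9, 3.6]
opening: 0.215
grasp_force: 25.0
```

The legs are in the hole and the shank shoulder is starting to touch. The force on the tool points to -x, so I'll yield that way.

Scaled: 0.15 cm / 75 = 0.002, 0.1 cm / 75 = 0.0013.

Emit:
servo_tool(offset=[[-0.0005,-0.0003,0],[-0.0005,-0.0003,0],[-0.0005,-0.0003,0.0007],[-0.0005,-0.0003,0.0013],[-0.0005,-0.0003,0.002]], turn=[[0,0,0],[0,0,0],[0,0,0],[0,0,0],[0,0,0]], hand=[0.8,0.8,0.8,0.8,0.8])

```text
clock: 9.53
position: [474.0, -214.2, 167.1]
ee_rot: [-0.0, 0.998, 0.057, -0.0]
wrist_force: [-1.2, -0.6, 0.1]
opening: 0.212
grasp_force: 24.6
```

Vertical force is gone, so it slid in. Continuing.

Scaled: 0.25 cm / 75 = 0.0033, 0.2 cm / 75 = 0.0027.

Emit:
servo_tool(offset=[[-0.0003,0,0.0007],[-0.0003,0,0.0013],[-0.0003,0,0.002],[-0.0003,0,0.0027],[-0.0003,0,0.0033]], turn=[[0,0,0],[0,0,0],[0,0,0],[0,0,0],[0,0,0]], hand=[0.8,0.8,0.8,0.8,0.8])

```text
clock: 9.95
position: [473.9, -214.2, 164.7]
ee_rot: [-0.0, 0.998, 0.057, -0.0]
wrist_force: [-1.3, -0.4, 1.2]
opening: 0.216
grasp_force: 24.6
```

Scaled: 0.2 cm / 75 = 0.0027, 0.15 cm / 75 = 0.002.

Emit:
servo_tool(offset=[[0,0,0.0007],[0,0,0.0013],[0,0,0.002],[0,0,0.0027],[0,0,0.0027]], turn=[[0,0,0],[0,0,0],[0,0,0],[0,0,0],[0,0,0]], hand=[0.8,0.8,0.8,0.8,0.8])

```text
clock: 10.37
position: [473.9, -214.2, 162.7]
ee_rot: [-0.0, 0.998, 0.057, -0.0]
wrist_force: [-1.4, 0.7, 1.1]
opening: 0.213
grasp_force: 24.7
```

Scaled: 0.16 cm / 75 = 0.0021, 0.12 cm / 75 = 0.0016.

Emit:
servo_tool(offset=[[0,0,0.0005],[0,0,0.0011],[0,0,0.0016],[0,0,0.0021],[0,0,0.0021]], turn=[[0,0,0],[0,0,0],[0,0,0],[0,0,0],[0,0,0]], hand=[0.8,0.8,0.8,0.8,0.8])

```text
clock: 10.78
position: [473.9, -214.2, 161.1]
ee_rot: [-0.0, 0.998, 0.057, -0.0]
wrist_force: [-2.3, 1.6, 2.2]
opening: 0.216
grasp_force: 24.8
```

Emit:
servo_tool(offset=[[0,0,0.0003],[0,0,0.0003],[0,0,0.0003],[0,0,0.0003],[0,0,0.0003]], turn=[[0,0,0],[0,0,0],[0,0,0],[0,0,0],[0,0,0]], hand=[0.55,0.45,0.3,0.2,0.1])

```text
clock: 11.2
position: [474.2, -214.5, 161.0]
ee_rot: [0.0, 0.998, 0.057, 0.0]
wrist_force: [-0.1, -0.1, -0.3]
opening: 0.449
grasp_force: 0.0
```

Scaled: -4 cm / 75 = -0.0533, -3 cm / 75 = -0.04.

Emit:
servo_tool(offset=[[0,0,-0.0133],[0,0,-0.0267],[0,0,-0.04],[0,0,-0.0533],[0,0,-0.0533]], turn=[[0,0,0],[0,0,0],[0,0,0],[0,0,0],[0,0,0]], hand=[0,0,0,0,0])

```text
clock: 11.62
position: [475.5, -215.4, 204.4]
ee_rot: [0.002, 0.998, 0.057, 0.002]
wrist_force: [0.3, -0.4, 1.0]
opening: 0.503
grasp_force: 0.0
```

Scaled: -10 cm / 75 = -0.1333, -9 cm / 75 = -0.12.

Emit:
servo_tool(offset=[[-0.0133,0,0],[-0.0533,0,0],[-0.0933,0,0],[-0.12,0,0],[-0.1333,0,0]], turn=[[0,0,0],[0,0,0],[0,0,0],[0,0,0],[0,0,0]], hand=[0.3,0.6,1,1,1])

```text
clock: 12.03
position: [371.9, -225.1, 200.1]
ee_rot: [-0.001, 0.998, 0.056, -0.001]
wrist_force: [0.0, 0.6, -0.9]
opening: 0.0
grasp_force: 0.0
```

```bash
python3 - <<'E'
from h import *
T=snap('top');S=snap('side');st=ctrl.state();print(st['position'],st['opening'],st['grasp_force'])
f=lambda a:cv2.resize(a,None,fx=6,fy=6,interpolation=2)
cv2.imwrite('pics/g6.png',np.hstack([f(T['pixels'][250:320,435:495]),f(S['pixels'][125:195,370:430])])[:,:,::-1])
np.savez('t6.npz',**T);np.savez('s6.npz',**S)
gray=lambda p:(p.max(-1)<150)&(p.max(-1)-p.min(-1)<28)
print(proj(T,[475.3,-213.5,176]))
for s,z in((T,176),(S,176)):
    u,v=proj(s,[475.3,-213.5,z])
    try: c,w=blob(s,(u,v),5,gray); print(c,w,on_plane(s,*c,z),on_plane(s,*c,169))
    except Exception as e: print(e)
E
```

```text
[ 373.34426803 -225.65690128  200.76708362] -0.0010488128549949794 0.0
(np.float64(471.312124378764), np.float64(287.2214058893338))
[470.85807377 287.54036885] [  5.375   5.75  190.625] [ 474.71343868 -212.64422115  176.        ] [ 475.16414495 -215.17179261  169.        ]
[405.19892687 154.17366355] [ 11.   9. 629.] [ 479.595757   -222.90015724  176.        ] [ 482.95064136 -235.41513036  169.        ]
```

View pics/g6.png

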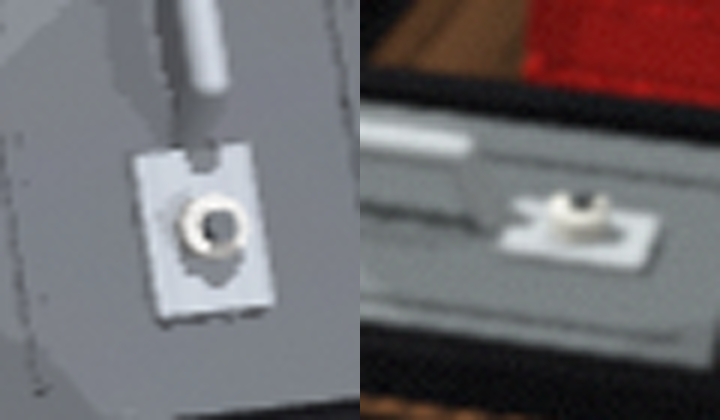

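The collar sits square on the foot with the dark pin cap still standing up, at top crop (217,222) and side crop (582,200). Next I'll bring the shut fingertips over it.

Scaled: 10 cm / 75 = 0.1333, 8 cm / 75 = 0.1067.

Emit:
servo_tool(offset=[[0.0267,0,0],[0.0667,0,0],[0.1067,0,0],[0.1333,0,0],[0.1333,0,0]], turn=[[0,0,0],[0,0,0],[0,0,0],[0,0,0],[0,0,0]], hand=[1,1,1,1,1])

```text
clock: 12.55
position: [477.9, -213.8, 201.0]
ee_rot: [0.0, 0.998, 0.058, 0.001]
wrist_force: [-0.9, -0.2, -0.7]
opening: 0.002
grasp_force: 0.0
```

Scaled: 2.1 cm / 75 = 0.028, 1.7 cm / 75 = 0.0227.

Emit:
servo_tool(offset=[[0,0,0.0067],[0,0,0.0147],[0,0,0.0227],[0,0,0.028],[0,0,0.028]], turn=[[0,0,0],[0,0,0],[0,0,0],[0,0,0],[0,0,0]], hand=[1,1,1,1,1])

```text
clock: 12.97
position: [472.7, -213.9, 178.5]
ee_rot: [-0.001, 0.998, 0.056, -0.001]
wrist_force: [-0.6, 0.6, -1.0]
opening: -0.001
grasp_force: 0.0
```

Emit:
servo_tool(offset=[[0,0,0],[0,0,0],[0,0,0],[0,0,0],[0,0,0]], turn=[[0,0,0],[0,0,0],[0,0,0],[0,0,0],[0,0,0]], hand=[1,1,1,1,1])

```text
clock: 13.38
position: [474.1, -214.4, 180.3]
ee_rot: [0.0, 0.998, 0.057, 0.0]
wrist_force: [0.4, 0.0, 0.9]
opening: -0.002
grasp_force: 0.0
```

Well centred at (474.1, -214.4). Pressing slowly now.

Scaled: 0.4 cm / 75 = 0.0053, 0.32 cm / 75 = 0.0043.

Emit:
servo_tool(offset=[[0,0,0.0011],[0,0,0.0021],[0,0,0.0032],[0,0,0.0043],[0,0,0.0053]], turn=[[0,0,0],[0,0,0],[0,0,0],[0,0,0],[0,0,0]], hand=[1,1,1,1,1])

```text
clock: 13.8
position: [474.0, -214.2, 175.9]
ee_rot: [-0.0, 0.998, 0.057, -0.0]
wrist_force: [-0.2, 0.2, 0.1]
opening: 0.006
grasp_force: 0.0
```

Scaled: 0.3 cm / 75 = 0.004, 0.24 cm / 75 = 0.0032.

Emit:
servo_tool(offset=[[0,0,0.0008],[0,0,0.0016],[0,0,0.0024],[0,0,0.0032],[0,0,0.004]], turn=[[0,0,0],[0,0,0],[0,0,0],[0,0,0],[0,0,0]], hand=[1,1,1,1,1])

```text
clock: 14.22
position: [474.0, -214.3, 173.3]
ee_rot: [0.0, 0.998, 0.057, 0.0]
wrist_force: [-2.1, 1.2, 4.5]
opening: 0.001
grasp_force: 2.2
```

Scaled: 0.2 cm / 75 = 0.0027, 0.16 cm / 75 = 0.0021.

Emit:
servo_tool(offset=[[0,0,0.0005],[0,0,0.0011],[0,0,0.0016],[0,0,0.0021],[0,0,0.0027]], turn=[[0,0,0],[0,0,0],[0,0,0],[0,0,0],[0,0,0]], hand=[1,1,1,1,1])

```text
clock: 14.63
position: [474.1, -214.4, 171.6]
ee_rot: [0.0, 0.998, 0.057, 0.0]
wrist_force: [-2.2, 1.6, 7.4]
opening: 0.003
grasp_force: 3.7
```

Emit:
servo_tool(offset=[[0,0,0.0005],[0,0,0.0011],[0,0,0.0016],[0,0,0.0021],[0,0,0.0027]], turn=[[0,0,0],[0,0,0],[0,0,0],[0,0,0],[0,0,0]], hand=[1,1,1,1,1])

```text
clock: 15.05
position: [474.2, -214.4, 169.9]
ee_rot: [0.0, 0.998, 0.057, 0.0]
wrist_force: [-2.7, 1.4, 7.8]
opening: -0.001
grasp_force: 4.5
```

Scaled: 0.2 cm / 75 = 0.0027, 0.16 cm / 75 = 0.0021.

Emit:
servo_tool(offset=[[0,0,0.0005],[0,0,0.0011],[0,0,0.0016],[0,0,0.0021],[0,0,0.0027]], turn=[[0,0,0],[0,0,0],[0,0,0],[0,0,0],[0,0,0]], hand=[1,1,1,1,1])

```text
clock: 15.47
position: [474.1, -214.3, 167.9]
ee_rot: [0.0, 0.998, 0.057, 0.0]
wrist_force: [-3.0, 2.8, 8.8]
opening: 0.003
grasp_force: 4.5
```

Emit:
servo_tool(offset=[[0,0,0.0005],[0,0,0.0011],[0,0,0.0016],[0,0,0.0021],[0,0,0.0027]], turn=[[0,0,0],[0,0,0],[0,0,0],[0,0,0],[0,0,0]], hand=[1,1,1,1,1])

```text
clock: 15.88
position: [474.1, -214.3, 165.9]
ee_rot: [0.0, 0.998, 0.057, 0.0]
wrist_force: [-3.8, 2.8, 8.8]
opening: -0.002
grasp_force: 4.5
```

Scaled: 0.16 cm / 75 = 0.0021, 0.12 cm / 75 = 0.0016.

Emit:
servo_tool(offset=[[0,0,0.0005],[0,0,0.0011],[0,0,0.0016],[0,0,0.0021],[0,0,0.0021]], turn=[[0,0,0],[0,0,0],[0,0,0],[0,0,0],[0,0,0]], hand=[1,1,1,1,1])

```text
clock: 16.3
position: [474.1, -214.3, 164.3]
ee_rot: [0.0, 0.998, 0.057, 0.0]
wrist_force: [-3.7, 2.6, 9.0]
opening: -0.0
grasp_force: 4.7
```

Scaled: 0.12 cm / 75 = 0.0016, 0.09 cm / 75 = 0.0012.

Emit:
servo_tool(offset=[[0,0,0.0004],[0,0,0.0008],[0,0,0.0012],[0,0,0.0016],[0,0,0.0016]], turn=[[0,0,0],[0,0,0],[0,0,0],[0,0,0],[0,0,0]], hand=[1,1,1,1,1])

```text
clock: 16.72
position: [474.1, -214.3, 163.2]
ee_rot: [0.0, 0.998, 0.057, 0.0]
wrist_force: [-4.6, 2.4, 10.7]
opening: 0.001
grasp_force: 5.3
```

Force is now rising with depth, which means the pin is near its end stop. One more small push should confirm it.

Scaled: 0.09 cm / 75 = 0.0012, 0.06 cm / 75 = 0.0008.

Emit:
servo_tool(offset=[[0,0,0.0004],[0,0,0.0008],[0,0,0.0012],[0,0,0.0012],[0,0,0.0012]], turn=[[0,0,0],[0,0,0],[0,0,0],[0,0,0],[0,0,0]], hand=[1,1,1,1,1])

```text
clock: 17.13
position: [474.1, -214.4, 162.5]
ee_rot: [0.0, 0.998, 0.057, 0.0]
wrist_force: [-4.9, 3.4, 11.8]
opening: -0.003
grasp_force: 5.9
```

The force rises at lid stiffness (about 2 N/mm), so the pin is flush. I'll back off and check.

Scaled: -2.2 cm / 75 = -0.0293, -1.5 cm / 75 = -0.02.

Emit:
servo_tool(offset=[[0,0,-0.0027],[0,0,-0.0067],[0,0,-0.012],[0,0,-0.02],[0,0,-0.0293]], turn=[[0,0,0],[0,0,0],[0,0,0],[0,0,0],[0,0,0]], hand=[1,1,1,1,1])

```text
clock: 17.55
position: [473.7, -214.1, 183.1]
ee_rot: [-0.0, 0.998, 0.057, -0.0]
wrist_force: [0.6, 0.6, -0.8]
opening: 0.001
grasp_force: 0.0
```

Scaled: -5 cm / 75 = -0.0667, -4 cm / 75 = -0.0533.

Emit:
servo_tool(offset=[[0,0,-0.0133],[0,0,-0.0333],[0,0,-0.0533],[0,0,-0.0667],[0,0,-0.0667]], turn=[[0,0,0],[0,0,0],[0,0,0],[0,0,0],[0,0,0]], hand=[1,1,1,1,1])

```text
clock: 17.97
position: [475.3, -215.2, 236.3]
ee_rot: [0.002, 0.998, 0.057, 0.002]
wrist_force: [0.6, 0.2, -0.5]
opening: -0.002
grasp_force: 0.0
```

Scaled: -10 cm / 75 = -0.1333, -9 cm / 75 = -0.12.

Emit:
servo_tool(offset=[[-0.04,0,0],[-0.08,0,0],[-0.12,0,0],[-0.1333,0,0],[-0.1333,0,0]], turn=[[0,0,0],[0,0,0],[0,0,0],[0,0,0],[0,0,0]], hand=[1,1,1,1,1])

```text
clock: 18.38
position: [373.0, -225.6, 232.8]
ee_rot: [-0.0, 0.998, 0.056, -0.0]
wrist_force: [0.7, -0.1, 0.7]
opening: 0.001
grasp_force: 0.0
```

Emit:
servo_tool(offset=[[0,0,0],[0,0,0],[0,0,0],[0,0,0],[0,0,0]], turn=[[0,0,0],[0,0,0],[0,0,0],[0,0,0],[0,0,0]], hand=[1,1,1,1,1])

```text
clock: 18.8
position: [375.2, -225.5, 233.1]
ee_rot: [-0.0, 0.998, 0.057, -0.0]
wrist_force: [0.1, 0.1, 0.2]
opening: 0.002
grasp_force: 0.0
```

```bash
python3 - <<'E'
from h import *
T=snap('top');S=snap('side');st=ctrl.state();print(st['position'],st['wrist_force'])
O=np.load('s6.npz')['pixels']; f=lambda a:cv2.resize(a,None,fx=6,fy=6,interpolation=2)
cv2.imwrite('pics/g7.png',np.hstack([f(T['pixels'][260:320,445:485]),f(S['pixels'][135:195,385:425]),f(S['pixels'][125:185,318:358])])[:,:,::-1])
gray=lambda p:(p.max(-1)<150)&(p.max(-1)-p.min(-1)<28)
c,w=blob(T,proj(T,[475.3,-213.5,169]),4,gray);print(c,w,on_plane(T,*c,169))
E
```

```text
[ 374.95037791 -225.46089097  233.13591688] [-0.79812224  0.06172085  0.19001549]
[470.51706231 287.47514837] [ 3.5   3.75 84.25] [ 475.27668269 -214.54957708  169.        ]
```

View pics/g7.png

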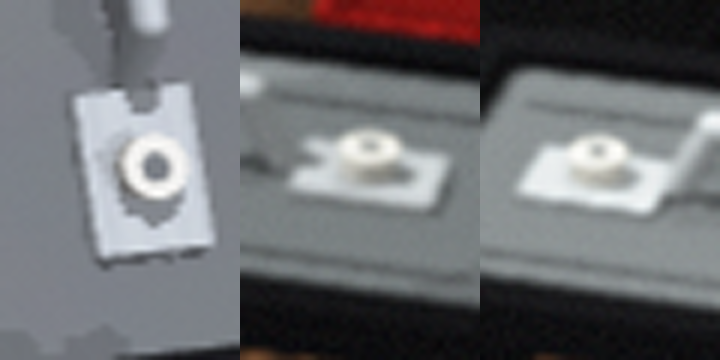

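The new rivet at crop (369,152) now looks the same as the set one at (598,155): flush cap, collar down on the foot, within about 1 mm of the hole centre. Handing in.

```bash
python3 -c "
from rig import ctrl
print(ctrl.close_job())"
```

```text
the job is handed in; nothing more can be done
None
```

The fresh rivet is seated in the handle's empty hole and its pin is pressed flush; the wrist force read at most about 12 N against the 22 N limit, and the job was handed in at about 19 s (no verdict was returned).

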